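# Tip the used culture flasks into the discard bin

## Robot

A 6-joint arm with a two-finger parallel gripper is mounted at the origin on the work surface. World frame = base frame: x ahead of the robot, y to its left, z up, the work surface at z = 0. Lengths are in m, angles in rad, forces in N, time in s.
With the tool pointing down it reaches from about 0.25 to 0.725 m from the base axis. Payload 4 kg.
Tool frame: the origin (TCP) lies midway between the tips of the shut fingers; the grasp point (between the pads) lies 19 mm behind it (bot.grip_depth is the distance from the TCP to the grasp point, in m); z points along the fingers, y is the line along which they close (so a half turn about z gives the same grasp; the last joint's range is limited). The gripper opens to 85 mm and grips with 20 to 120 N. Pads are 22 mm wide; open, the fingers measure 114 mm over their backs; the gripper's body (76 mm by 85 mm) begins 54 mm behind the grasp point. The pads swing forward as they close: fully open they stand 13 mm farther back than shut.
Start: joints at [1.111, 0.241, 0.005, 1.335, 0, 1.571], TCP at [0.222, 0.448, 0.205] pointing down, gripper open.
Joint ranges: [-2.72, 2.72], [-1.05, 1.87], [-1.09, 1.28], [-1.99, 2.15], [-1.42, 1.44], [-3.14, 3.14]. Speed limits (rad/s): [2.79, 2.79, 3.14, 3.14, 3.14, 3.14].

## Interface

Orientations are given as a unit quaternion [x, y, z, w].
In Python, from workcell import bot gives the robot as it stands.
- The arm moves only by the shell command python3 -m creep 'ROWS'. ROWS is JSON, one flat list of numbers, 5 for each row, row after row: the shift along the world's x, y, z in m, then the turn about the world's z in rad, then the finger opening in m, from 0 to 0.0854. In form: [x, y, z, twist, claw, x, y, z, twist, claw, ...]. A call has 1 to 10 rows; each row is the pose to reach, as a shift and turn from the pose commanded when the call began; what a row does not reach only later rows make up. A row lasts 1/12 s, in which the tool goes at most 41.7 mm and 7.16 degrees, less where a joint would pass 70% of its speed; a pose out of reach is approached as far as the arm can. A call with a gripper value outside its range is refused whole. The fingers move at their own pace and stop on an object; the grip force is fixed at half the most. Time passes only in rows, so rows that repeat a pose let the fingers close. It gives the time, the measured TCP pose, the force, the opening and the grip force at its end, in the units of the state.
- bot.get_obs(): the state, without advancing time (a new reading comes with each control period).
- bot.camera(name): name is "scene" or "top"; returns a dict with "pixels" (420x560x3 uint8, red, green, blue), "camera_matrix" (3x3 intrinsics, pixels), "dist_coeffs" ([k1, k2, p1, p2, k3] as OpenCV has them; the pictures are not rectified), "extrinsics" (4x4, takes a point from world to camera coordinates). Camera axes: x right, y down, z forward; pixel columns grow to the right and rows downward; lengths in m; the calibration is good to about 2 mm. A picture is of the moment at which its call begins. There is no depth.
- bot.job_done(): hands the job in; it is judged then, once.
Trained networks look in the newest picture that a camera, given by its name, has taken for a name from the list of things; names that differ only in an ending like _2 or _b are one class to them, and where a whole thing is asked for, a point or a joint stands for the part that bears it (a point fixed in the world has none). Each returns a list of dicts, best first, with "score" (0 to 1); they miss things now and then, are a little off and sometimes report something else, mostly with a low value. They report only what shows in the picture. A call takes as long as a camera call.
- bot.look_for(camera, thing): "centre" ([column, row] as shares, 0 to 1, of the picture: columns of its width, rows of its height, amid what is visible of it).
- bot.place_of(camera, thing): "centre" ([column, row] as shares, 0 to 1, of the picture: columns of its width, rows of its height: a listed point, or the origin of a listed thing).
The state is a dict: "clock": time; "joint_pos": joint angles; "joint_vel": joint speeds; "tau": joint torques, N m; "eef_pos": TCP position; "tool_rot": TCP orientation; "ft_force": force on the tool from outside, world axes, zero at the start; "ft_torque": the same for the moment, N m; "grip_width": finger opening in m; "grasp_force": force on a finger pad.
Only numpy, scipy, OpenCV 4.12 (cv2) and the standard library are available. Lean on these libraries where they do the work, as an engineer would, in place of code of your own. Each camera call takes 0.05 s, during which the arm holds its last target. There are 200 camera calls.

## Task

Clear the used culture flasks: pick up the steel tray, hold its open front edge low over the discard bin and tip it so that all three flasks slide off into the bin, then gently set the empty tray back flat on its pad, with no part of its floor overhanging the pad's edge. The flasks are contaminated, so do not touch them with the gripper or arm; leave the bin standing where it is and do not disturb the other things on the bench.

Things in the scene. Friction and masses are not known exactly. Their poses are not given: they have to be found in the camera images.
- tray: open-fronted stainless steel tray, 150 mm (x) by 216 mm (y), floor 3 mm thick, walls 28 mm high and 3 mm thick at the back (+x) and both sides, no wall or lip at the front edge (-x). It carries the three flasks, lying flat on the pad at the start. About 0.3 kg. Origin: centre of its underside; z up out of the tray
- tray_handle (a point): middle of the tray's black handle bar above the back wall: bar 12 mm thick (tray x), 100 mm long (tray y), 24 mm high, its middle 62 mm above the tray's underside and 73.5 mm behind the tray's centre (+x); on two thin posts 45 mm either side, open space (22 mm high) between bar and back wall. Axes as the tray's; the fingers can pinch it from above, closing along tray x
- tray_lip (a point): middle of the tray's open front edge, on its floor (75 mm from the tray's centre towards -x, 3 mm above the underside). Axes as the tray's. The flasks rest by friction alone (coefficient 0.5 to 0.72): they begin to slide off this edge when the tray is tipped front-down by 27 to 36 degrees
- tray_fl (a point): front left corner of the tray's underside (tray frame x -75 mm, y +108 mm)
- tray_fr (a point): front right corner of the tray's underside (tray frame x -75 mm, y -108 mm)
- tray_bl (a point): back left corner of the tray's underside (tray frame x +75 mm, y +108 mm)
- tray_br (a point): back right corner of the tray's underside (tray frame x +75 mm, y -108 mm)
- pad: thin off-white absorbent bench pad with a faint grid, 250 mm (x) by 300 mm (y), 4 mm thick, fixed to the bench; the tray's place. Origin: centre of its underside, z up
- bin: open grey-white rectangular plastic discard bin, outside 270 mm (x) by 280 mm (y) at the walls (12 mm more each way over the rim, small lugs 19 mm out at the middle of the two y ends), 120 mm high, walls and floor 5 mm, 1.2 kg, standing loose on the bench, empty. Origin: centre of its underside, z up
- bin_rim (a point): centre of the bin's mouth, at rim height (120 mm above its underside). Axes as the bin's
- flask0: used, closed, empty culture flask of off-white plastic, the right-hand (tray -y) one on the tray, lying flat: 101 mm long (x), 52 mm wide, 26 mm high, screw cap at its -x end, about 35 g. Origin: underside, 50 mm from either end; z up while it lies on the tray
- flask0_center (a point): middle of flask0, 13 mm above its origin
- flask1: used, closed, empty culture flask of off-white plastic, the middle one on the tray, lying flat: 101 mm long (x), 52 mm wide, 26 mm high, screw cap at its -x end, about 35 g. Origin: underside, 50 mm from either end; z up while it lies on the tray
- flask1_center (a point): middle of flask1, 13 mm above its origin
- flask2: used, closed, empty culture flask of off-white plastic, the left-hand (tray +y) one on the tray, lying flat: 101 mm long (x), 52 mm wide, 26 mm high, screw cap at its -x end, about 35 g. Origin: underside, 50 mm from either end; z up while it lies on the tray
- flask2_center (a point): middle of flask2, 13 mm above its origin
- media_bottle: bystander: small upright glass bottle, 54 mm diameter, 115 mm high, between the pad and the bin on the robot's side. Origin: centre of underside
- pipette: bystander: micropipette lying on the bench between the pad and the bin, about 260 mm long (its x; tip at +x), about 45 mm wide, 29 mm high. Origin: about its middle, at bench height
- tip_box: bystander: closed pipette-tip box, 82 mm (x) by 122 mm (y), 62 mm high, beyond the pad and bin. Origin: centre of underside
- well_plate: bystander: covered six-well plate, 86 mm (x) by 127 mm (y), 14 mm high, beyond the pad and bin. Origin: centre of underside
- tube_rack: bystander: white rack of capped tubes, 90 mm (x) by 200 mm (y), 91 mm high, beyond the pad and bin. Origin: centre of underside
- wash_bottle: bystander: wash bottle with bent spout, 72 mm diameter, 198 mm high, at the right of the bench. Origin: centre of underside
- glove_box: bystander: blue cardboard glove box, 120 mm by 235 mm (its y), 75 mm high, at the left of the bench. Origin: centre of underside

How it is judged:
On the way, in this order (a step that is already met when the one before it is completed fails the run):
1. the tray is lifted clear of the pad (underside more than 60 mm above the bench) with all three flasks lying on it (height (world z) of tray above 0.06 m and angle between tray's own z axis and vertical below 0.35 rad and x of flask0_center in the frame of tray between -0.08 and 0.075 m and y of flask0_center in the frame of tray between -0.11 and 0.11 m and z of flask0_center in the frame of tray between 0.005 and 0.035 m and x of flask1_center in the frame of tray between -0.08 and 0.075 m and y of flask1_center in the frame of tray between -0.11 and 0.11 m and z of flask1_center in the frame of tray between 0.005 and 0.035 m and x of flask2_center in the frame of tray between -0.08 and 0.075 m and y of flask2_center in the frame of tray between -0.11 and 0.11 m and z of flask2_center in the frame of tray between 0.005 and 0.035 m), for 0.2 s.
2. the tray is tipped (more than 23 degrees) with the middle of its open edge over the mouth of the bin and not more than 100 mm above the rim (angle between tray's own z axis and vertical above 0.4 rad and z of tray_lip in the frame of bin_rim below 0.1 m and x of tray_lip in the frame of bin_rim between -0.135 and 0.135 m and y of tray_lip in the frame of bin_rim between -0.14 and 0.14 m), for 0.1 s.
At the end, for the whole second after the job is handed in: The middle of every flask is inside the bin's walls and below its rim, the flasks are at rest; the tray is released, at rest and flat on the pad, right way up, all four of its corners within the pad's outline (5 mm tolerance); the bin stands upright within 50 mm of where it was (x of flask0_center in the frame of bin between -0.133 and 0.133 m and y of flask0_center in the frame of bin between -0.138 and 0.138 m and z of flask0_center in the frame of bin between 0 and 0.118 m and linear speed of each of flask0, flask1, flask2 below 0.05 m/s and x of flask1_center in the frame of bin between -0.133 and 0.133 m and y of flask1_center in the frame of bin between -0.138 and 0.138 m and z of flask1_center in the frame of bin between 0 and 0.118 m and x of flask2_center in the frame of bin between -0.133 and 0.133 m and y of flask2_center in the frame of bin between -0.138 and 0.138 m and z of flask2_center in the frame of bin between 0 and 0.118 m and x of tray_fl in the frame of pad between -0.13 and 0.13 m and y of tray_fl in the frame of pad between -0.155 and 0.155 m and z of tray_fl in the frame of pad between 0 and 0.008 m and x of tray_fr in the frame of pad between -0.13 and 0.13 m and y of tray_fr in the frame of pad between -0.155 and 0.155 m and z of tray_fr in the frame of pad between 0 and 0.008 m and x of tray_bl in the frame of pad between -0.13 and 0.13 m and y of tray_bl in the frame of pad between -0.155 and 0.155 m and z of tray_bl in the frame of pad between 0 and 0.008 m and x of tray_br in the frame of pad between -0.13 and 0.13 m and y of tray_br in the frame of pad between -0.155 and 0.155 m and z of tray_br in the frame of pad between 0 and 0.008 m and angle between tray's own z axis and vertical below 0.2 rad and linear speed of tray below 0.02 m/s and angle between bin's own z axis and vertical below 0.1 rad); the robot touches nothing.
It fails at once if the robot touches a flask (contact above 1 N) (contact force between any of flask0, flask1, flask2 and the fingers above 1 N or contact force between any of flask0, flask1, flask2 and the arm above 1 N).
It fails at once if the tray is dropped or banged down on its pad (faster than 0.35 m/s within 16 mm of it) (z of tray in the frame of pad below 0.02 m and linear speed of tray above 0.35 m/s).
It fails at once if the bin is pushed more than 50 mm or tipped more than 11 degrees (distance of bin from where it was at the start of the episode above 0.05 m or angle between bin's own z axis and vertical above 0.2 rad).
It fails at once if a bystander is moved more than 30 mm (distance of any of media_bottle, pipette, tip_box, well_plate, tube_rack, wash_bottle, glove_box from where it was at the start of the episode above 0.03 m).
It also fails if it takes over 72 s, if anything falls off the work surface, if the arm or the gripper's body presses on something with over 40 N, if the wrist force passes 120 N, or if a joint passes its speed limit or range.

## Working session

There is one attempt and no reset: what is moved stays moved. The work goes in short steps, Python scripts to look and compute and a shell command to move; the robot and the scene stay as the last step left them, time stands still between calls to the robot, and variables do not carry over. Pictures are saved under pics/ and viewed, at most 10 in all, crops included, and the job is handed in when it is done.

```bash
ls; mkdir -p pics
cat > h.py <<'E'
import numpy as np,cv2
from workcell import bot
def shot(n,f=None):
    c=bot.camera(n)
    if f: cv2.imwrite('pics/'+f,c['pixels'][:,:,::-1])
    return c
def ray(c,uv):
    K=np.array(c['camera_matrix']);d=np.array(c['dist_coeffs']);E=np.array(c['extrinsics'])
    p=cv2.undistortPoints(np.array([[uv]],float),K,d)[0,0]
    R=E[:3,:3];t=E[:3,3]
    return -R.T@t, R.T@np.array([p[0],p[1],1])
def atz(c,uv,z):
    o,d=ray(c,uv); return o+d*(z-o[2])/d[2]
def tri(a,ua,b,ub):
    o1,d1=ray(a,ua);o2,d2=ray(b,ub)
    s=np.linalg.lstsq(np.c_[d1,-d2],o2-o1,rcond=None)[0]
    p,q=o1+d1*s[0],o2+d2*s[1]
    return (p+q)/2,np.linalg.norm(p-q)
def net(cam,th):
    r=bot.place_of(cam,th)
    return (np.array(r[0]['centre'])*[560,420],r[0]['score']) if r else None
E
python3 - <<'E'
from h import *
np.set_printoptions(precision=3,suppress=True)
a=shot('scene','s0.png');b=shot('top','t0.png')
for t in 'tray tray_handle tray_lip tray_fl tray_fr tray_bl tray_br pad bin bin_rim media_bottle pipette tip_box well_plate tube_rack wash_bottle glove_box flask0 flask2'.split():
    x=net('scene',t);y=net('top',t)
    if x and y: print(t,*tri(a,x[0],b,y[0]),x[1],y[1],y[0])
    else: print(t,x,y)
o=bot.get_obs();print(o['clock'],o['eef_pos'],o['tool_rot'])
E
```

```text
pics
tray [0.474 0.289 0.011] 0.011035893189226598 0.71 0.95 [196.224 234.108]
tray_handle [0.546 0.269 0.075] 5.0008746191042833e-05 0.77 0.89 [201.376 210.588]
tray_lip [ 0.398  0.3   -0.003] 0.0016321863137140234 0.8 0.75 [194.824 257.292]
tray_fl [0.485 0.328 0.063] 0.12156998726836968 0.78 0.67 [202.104 233.184]
tray_fr [ 0.387  0.188 -0.008] 0.008472321937212025 0.82 0.58 [227.192 260.4  ]
tray_bl [0.567 0.38  0.011] 0.001321903151285567 0.84 0.64 [171.528 206.892]
tray_br [0.54  0.173 0.008] 0.020560018926610517 0.9 0.62 [229.88 214.41]
pad [0.541 0.013 0.161] 0.47906670647248784 0.85 0.59 [355.712 230.916]
bin (array([277.312, 200.004]), 0.65) None
bin_rim [ 0.48  -0.248  0.134] 0.020458932241829875 0.95 0.56 [360.976 228.69 ]
media_bottle [0.397 0.087 0.024] 0.2091602972288016 0.77 0.63 [226.576 260.106]
pipette [ 0.459  0.197 -0.037] 0.4227017109575514 0.71 0.7 [164.808 251.706]
tip_box [ 0.774 -0.26   0.022] 0.014719833393370308 0.6 0.62 [362.712 144.606]
well_plate [ 0.79   0.024 -0.   ] 0.007399057963382175 0.88 0.75 [277.816 142.296]
tube_rack [0.758 0.263 0.015] 0.016042516434937225 0.89 0.92 [208.88  151.284]
wash_bottle [ 0.449 -0.531  0.019] 0.006545211400905383 0.88 0.78 [444.024 240.282]
glove_box [ 0.509  0.568 -0.003] 0.01027511065092718 0.75 0.87 [114.296 224.406]
flask0 [0.482 0.352 0.018] 0.0020041301091007647 0.82 0.87 [178.472 231.798]
flask2 [0.482 0.352 0.018] 0.0020041301091007647 0.82 0.87 [178.472 231.798]
2.0 [0.222 0.448 0.205] [0.228 0.974 0.    0.   ]
```

View pics/s0.png

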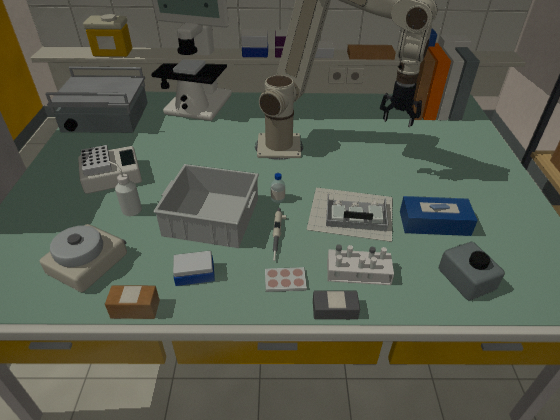

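View pics/t0.png

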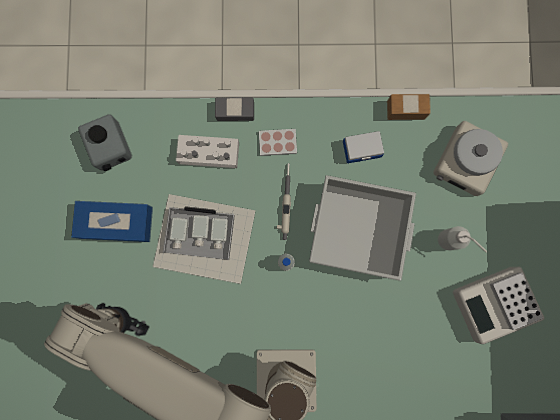

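```bash
python3 - <<'E'
import cv2,numpy as np
t=cv2.imread('pics/t0.png');s=cv2.imread('pics/s0.png')
A=cv2.resize(t[190:290,150:260],None,fx=3.6,fy=3.6,interpolation=cv2.INTER_CUBIC)
B=cv2.resize(s[185:240,305:400],None,fx=4,fy=4,interpolation=cv2.INTER_CUBIC)
C=cv2.resize(t[170:285,300:425],None,fx=2,fy=2,interpolation=cv2.INTER_CUBIC)
o=np.zeros((600,800,3),np.uint8)
for im,(y,x) in ((A,(0,0)),(B,(0,400)),(C,(365,0))): o[y:y+im.shape[0],x:x+im.shape[1]]=im[:600-y,:800-x]
cv2.imwrite('pics/c0.png',o)
E
cat > /dev/null
```

```text
(no output)
```

View pics/c0.png

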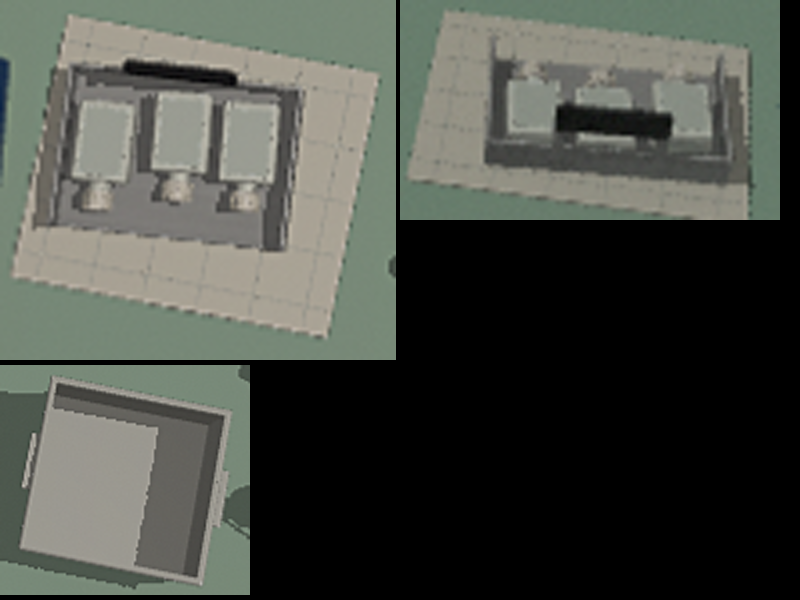

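```bash
python3 -m creep '[0.1,-0.06,0.05,-0.4,0.0854, 0.22,-0.12,0.1,-0.8,0.0854, 0.32,-0.18,0.1,-1.29,0.0854,0.32,-0.18,0.1,-1.29,0.0854,0.32,-0.18,0.1,-1.29,0.0854,0.32,-0.18,0.1,-1.29,0.0854,0.32,-0.18,0.1,-1.29,0.0854,0.32,-0.18,0.1,-1.29,0.0854,0.32,-0.18,0.1,-1.29,0.0854,0.32,-0.18,0.1,-1.29,0.0854]'
```

```text
clock: 2.83
eef_pos: [0.5473, 0.2642, 0.3047]
tool_rot: [0.759, 0.652, 0.001, 0.001]
ft_force: [-2.2, 0.3, -0.4]
grip_width: 0.0856
grasp_force: 0.0
```

```bash
python3 - <<'E'
from h import *
np.set_printoptions(precision=4,suppress=True)
a=bot.camera('scene');b=bot.camera('top')
A=lambda x,y:(150+x/3.6,190+y/3.6)
for n,p,q in (('L',(372.5,216.2),A(128,70)),('R',(344.2,214.8),A(235,78))):
    print(n,*tri(a,p,b,q))
L=atz(b,A(128,70),.074);R=atz(b,A(235,78),.074);print('bar top',L,R,(L+R)/2,np.degrees(np.arctan2(*(L-R)[1::-1]))-90)
P=np.array([atz(b,A(*c),.004) for c in((67,15),(380,73),(325,337),(12,277))]);print('pad',P,P.mean(0),np.degrees(np.arctan2(*(P[0]-P[3])[1::-1])),np.degrees(np.arctan2(*(P[1]-P[2])[1::-1])))
T=np.array([atz(b,A(*c),.007) for c in((36,226),(282,250))]);print('tray fl fr',T,np.degrees(np.arctan2(*(T[0]-T[1])[1::-1]))-90)
B=np.array([atz(b,(300+c[0]/2,170+(c[1]-365)/2),.12) for c in((53,378),(230,412),(200,584),(22,548))]);print('bin',B,B.mean(0),np.degrees(np.arctan2(*(B[0]-B[3])[1::-1])))
for u,z in(((286,262),.115),((289,166),.015),((284,232),.015)):print(atz(b,u,z))
E
python3 -m creep '[0.08,0.04,0.0,0,0.0854, 0.15,0.075,0,0,0.0854,0.22,0.11,0,0,0.0854,0.22,0.11,0,0,0.0854,0.22,0.11,0,0,0.0854,0.22,0.11,0,0,0.0854,0.22,0.11,0,0,0.0854,0.22,0.11,0,0,0.0854]'
```

```text
L [0.5514 0.3243 0.0674] 0.004848049273808843
R [0.5435 0.2272 0.0663] 0.004121996145974309
bar top [0.5503 0.3207 0.074 ] [0.5425 0.2242 0.074 ] [0.5464 0.2724 0.074 ] -4.65652198991134
pad [[0.6112 0.3915 0.004 ]
 [0.5544 0.0969 0.004 ]
 [0.31   0.1475 0.004 ]
 [0.3668 0.4368 0.004 ]] [0.4606 0.2682 0.004 ] -10.50087005377897 -11.684429996737183
tray fl fr [[0.4134 0.4152 0.007 ]
 [0.3898 0.1874 0.007 ]] -5.921625678983645
bin [[ 0.6476 -0.1344  0.12  ]
 [ 0.5912 -0.413   0.12  ]
 [ 0.3224 -0.3561  0.12  ]
 [ 0.379  -0.0815  0.12  ]] [ 0.4851 -0.2462  0.12  ] -11.149341141990833
[ 0.378  -0.0036  0.115 ]
[ 0.7037 -0.017   0.015 ]
[0.4795 0.0014 0.015 ]
clock: 3.6
eef_pos: [0.6886, 0.343, 0.2608]
tool_rot: [0.753, 0.657, 0.02, 0.005]
ft_force: [0.1, -0.2, -0.7]
grip_width: 0.0857
grasp_force: 0.0
```

```bash
cat > st.py <<'E'
from h import *
from scipy.spatial.transform import Rotation as Rn
np.set_printoptions(precision=3,suppress=True)
o=bot.get_obs();R=Rn.from_quat(o['tool_rot']).as_matrix()
print(np.round(o['clock'],2),'q',np.array(o['joint_pos']),'p',np.array(o['eef_pos']),'z',R[:,2],'y',R[:,1],'tilt',np.degrees(np.arccos(-R[2,2])),'w',o['grip_width'],'F',np.array(o['ft_force']))
E
python3 st.py
python3 -m creep '[0.2,0.1,0.5,0,0.0854,0.2,0.1,0.5,0,0.0854,0.2,0.1,0.5,0,0.0854,0.2,0.1,0.5,0,0.0854,0.2,0.1,0.5,0,0.0854,0.2,0.1,0.5,0,0.0854,0.2,0.1,0.5,0,0.0854,0.2,0.1,0.5,0,0.0854]'; python3 st.py
```

```text
3.6 q [0.462 0.908 1.275 1.896 0.    2.169] p [0.689 0.343 0.261] z [ 0.037  0.019 -0.999] y [ 0.99  -0.136  0.034] tilt 2.3868517159096387 w 0.08571549060259462 F [ 0.091 -0.173 -0.72 ]
clock: 4.27
eef_pos: [0.6329, 0.3143, 0.372]
tool_rot: [0.754, 0.656, 0.038, 0.01]
ft_force: [-0.1, 0.6, 0.3]
grip_width: 0.0853
grasp_force: 0.0
4.27 q [0.461 0.754 1.275 2.014 0.    2.171] p [0.633 0.314 0.372] z [ 0.07   0.035 -0.997] y [ 0.988 -0.14   0.064] tilt 4.475146763163488 w 0.08528675544285295 F [-0.087  0.572  0.257]
```

```bash
cat > k.py <<'E'
import numpy as np
from scipy.optimize import least_squares
D=[(.241,.005,1.335,np.hypot(.222,.448),.205),(.908,1.275,1.896,np.hypot(.689,.343),.261),(.754,1.275,2.014,np.hypot(.633,.314),.372)]
def fk(p,j2,j3,j4):
    a,b,c,L,h,d=p; s,C=np.sin(j2),np.cos(j2);f=j2-j3;t=f+j4
    return a*C+b*s+c*np.cos(f)-d*np.sin(f)*-1*-1+L*np.cos(t), h+b*C-a*s-c*np.sin(f)+d*np.cos(f)*-1-L*np.sin(t)
E
python3 - <<'E'
from k import *
def res(p): 
    r=[]
    for j2,j3,j4,x,z in D:
        X,Z=fk(p,j2,j3,j4); r+=[X-x,Z-z]
    return np.array(r+list(1e-4*(p-p0)))
for p0 in (np.array([.06,.3,.3,.22,.13,0]),np.array([0,.35,.35,.25,.2,0])):
    s=least_squares(res,p0);print(s.x.round(3),s.fun[:6].round(4))
E
```

```text
[ 0.001  0.494  0.391  0.41   0.221 -0.006] [ 0. -0. -0. -0. -0.  0.]
[ 0.001  0.494  0.391  0.41   0.221 -0.006] [ 0.  0. -0. -0. -0.  0.]
```

```bash
python3 -m creep '[-0.03,-0.014,-0.04,0.05,0.0854,-0.06,-0.028,-0.08,0.05,0.0854,-0.0865,-0.042,-0.122,0.05,0.0854,-0.0865,-0.042,-0.122,0.05,0.0854,-0.0865,-0.042,-0.122,0.05,0.0854,-0.0865,-0.042,-0.122,0.05,0.0854]'; python3 st.py
```

```text
clock: 4.77
eef_pos: [0.5344, 0.2663, 0.2363]
tool_rot: [0.738, 0.675, 0.024, 0.005]
ft_force: [-1.6, -1.1, -2.4]
grip_width: 0.0856
grasp_force: 0.0
4.77 q [0.46  0.386 0.289 1.425 0.004 2.12 ] p [0.534 0.266 0.236] z [ 0.042  0.025 -0.999] y [ 0.995 -0.089  0.039] tilt 2.786640269977643 w 0.0855997711497552 F [-1.568 -1.137 -2.45 ]
```

```bash
python3 -m creep '[0.01,0.005,0,0,0.0854,0.01,0.005,0,0,0.0854,0.01,0.005,0,0,0.0854]'; python3 st.py
```

```text
clock: 5.02
eef_pos: [0.5577, 0.278, 0.2489]
tool_rot: [0.737, 0.674, 0.038, 0.009]
ft_force: [-0.0, -0.8, 0.2]
grip_width: 0.0855
grasp_force: 0.0
5.02 q [0.46  0.414 0.36  1.439 0.004 2.12 ] p [0.558 0.278 0.249] z [ 0.068  0.038 -0.997] y [ 0.994 -0.09   0.064] tilt 4.470290279216192 w 0.08546879903031473 F [-0.041 -0.835  0.171]
```

```bash
python3 -m creep '[-0.011,-0.006,-0.03,0,0.06,-0.011,-0.006,-0.06,0,0.06,-0.011,-0.006,-0.09,0,0.06,-0.011,-0.006,-0.12,0,0.06,-0.011,-0.006,-0.14,0,0.06,-0.011,-0.006,-0.14,0,0.06,-0.011,-0.006,-0.14,0,0.06]'; python3 st.py
python3 - <<'E'
from h import *
a=shot('scene');b=shot('top')
im=np.zeros((600,800,3),np.uint8)
A=cv2.resize(a['pixels'][165:245,300:405],None,fx=4,fy=4,interpolation=cv2.INTER_CUBIC);B=cv2.resize(b['pixels'][170:270,150:260],None,fx=3.4,fy=3.4,interpolation=cv2.INTER_CUBIC)
im[:A.shape[0],:A.shape[1]]=A; im[:B.shape[0],425:425+B.shape[1]]=B
cv2.imwrite('pics/c1.png',im[:345,:,::-1])
E
```

```text
clock: 5.6
eef_pos: [0.5465, 0.2719, 0.1084]
tool_rot: [0.737, 0.674, 0.037, 0.009]
ft_force: [0.9, 0.0, 1.3]
grip_width: 0.0602
grasp_force: 0.0
5.6 q [0.46  0.45  0.047 1.092 0.004 2.119] p [0.547 0.272 0.108] z [ 0.066  0.037 -0.997] y [ 0.994 -0.09   0.063] tilt 4.3636856878630566 w 0.06022813438754311 F [0.91  0.036 1.304]
```

View pics/c1.png

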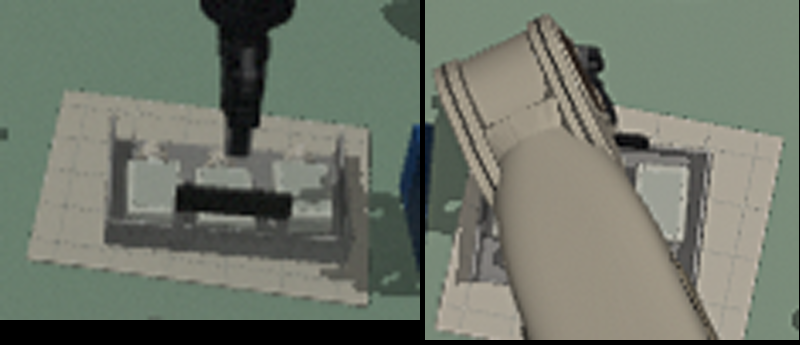

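```bash
python3 -m creep '[0,0,-0.02,0,0.06,0,0,-0.04,0,0.06,0,0,-0.05,0,0.06,0,0,-0.05,0,0.04,0,0,-0.05,0,0.025,0,0,-0.05,0,0.018,0,0,-0.05,0,0.01,0,0,-0.05,0,0.0,0,0,-0.05,0,0.0,0,0,-0.05,0,0.0]'; python3 st.py; python3 -m creep '[0,0,0.005,0,0,0,0,0.01,0,0,0,0,0.015,0,0,0,0,0.02,0,0,0,0,0.03,0,0,0,0,0.03,0,0]'; python3 st.py
```

```text
clock: 6.53
eef_pos: [0.5462, 0.2717, 0.0588]
tool_rot: [0.737, 0.674, 0.038, 0.009]
ft_force: [0.1, -0.4, -0.6]
grip_width: -0.0005
grasp_force: 0.0
6.53 q [ 0.46   0.491 -0.026  0.977  0.004  2.119] p [0.546 0.272 0.059] z [ 0.067  0.038 -0.997] y [ 0.994 -0.09   0.064] tilt 4.426490863398649 w -0.00046478461020507634 F [ 0.069 -0.446 -0.62 ]
clock: 7.03
eef_pos: [0.5474, 0.2723, 0.0909]
tool_rot: [0.737, 0.674, 0.039, 0.009]
ft_force: [0.3, 0.4, 0.5]
grip_width: -0.0
grasp_force: 0.0
7.03 q [0.46  0.462 0.018 1.046 0.004 2.12 ] p [0.547 0.272 0.091] z [ 0.07   0.039 -0.997] y [ 0.994 -0.09   0.066] tilt 4.608892279723404 w -1.5909011192949294e-05 F [0.256 0.388 0.479]
```

```bash
cat > crop.py <<'E'
import sys
from h import *
n=sys.argv[1];v=list(map(int,sys.argv[2:10]))
a=shot('scene');b=shot('top')
f=lambda p,x0,y0,x1,y1:cv2.resize(p[y0:y1,x0:x1],(400,int(400*(y1-y0)/(x1-x0))),interpolation=cv2.INTER_CUBIC)
A=f(a['pixels'],*v[:4]);B=f(b['pixels'],*v[4:])
h=max(len(A),len(B));im=np.zeros((h,800,3),np.uint8);im[:len(A),:400]=A;im[:len(B),400:]=B
cv2.imwrite('pics/'+n,im[:600,:,::-1])
E
python3 crop.py c2.png 310 170 400 245 140 165 260 275
```

```text
(no output)
```

View pics/c2.png

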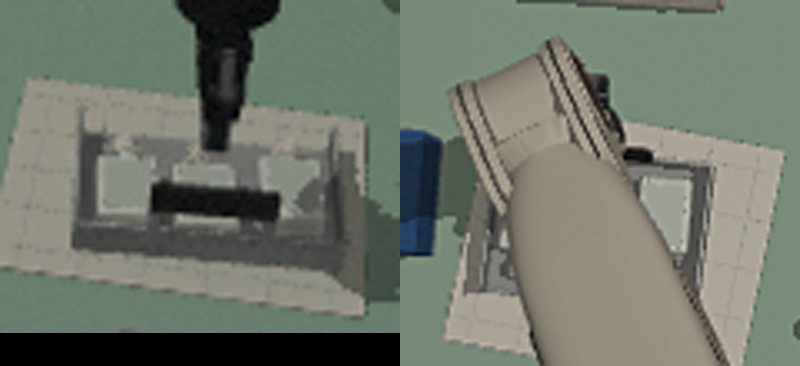

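Run:
```python
from h import *
a=shot('scene')
E=np.array(a['extrinsics'])
def pr(P): return cv2.projectPoints(np.array([P],float),cv2.Rodrigues(E[:3,:3])[0],E[:3,3],np.array(a['camera_matrix']),np.array(a['dist_coeffs']))[0].ravel().round(1)
print('tcp',pr([.5474,.2723,.091]),pr([.5474,.2723,.115]),'bar',pr([.5464,.2724,.066]),pr([.5464,.2724,.078]),pr([.5464,.2724,.054]))
print('bartop/bot centre line at z .066:',atz(a,(358.4,215.7),.066),atz(a,(358.4,215.7),.08))
print(net('scene','tray_handle'),net('top','tray_handle'),-E[:3,:3].T@E[:3,3])
```

```text
tcp [357.5 210.2] [358.4 204.9] bar [356.6 215.5] [357.  212.9] [356.2 218.1]
bartop/bot centre line at z .066: [0.54735539 0.27843711 0.066     ] [0.5633118  0.27460052 0.08      ]
None (array([202.384, 210.882]), 0.95) [1.69564468 0.00234033 1.07349793]
```

Run:
```python
from h import *
for n,f in(('scene','s0'),('top','t0')):
    a=bot.camera(n);E=np.array(a['extrinsics'])
    def pr(P): return cv2.projectPoints(np.array([P],float),cv2.Rodrigues(E[:3,:3])[0],E[:3,3],np.array(a['camera_matrix']),np.array(a['dist_coeffs']))[0].ravel().round(1)
    u=np.array([.444,.897,0])*.0427; T=np.array([.222,.448,.218])
    print(n,[pr(T+s*u) for s in(-1,1)],'up27',[pr(T+s*u+[0,0,.027]) for s in(-1,1)],'x-25',[pr(T+s*u-[.025,0,0]) for s in(-1,1)])
    im=cv2.imread(f'pics/{f}.png')
    b=im[80:140,365:435] if n=='scene' else im[290:350,90:160]
    cv2.imwrite(f'pics/_{n}.png',cv2.resize(b,(400,343),interpolation=cv2.INTER_CUBIC))
x=cv2.imread('pics/_scene.png');y=cv2.imread('pics/_top.png')
cur=bot.camera('scene')['pixels'][150:235,310:410,::-1]
w=np.zeros((600,800,3),np.uint8);w[:343,:400]=x;w[:343,400:]=y;w[345:600,:300]=cv2.resize(cur,(300,255))
cv2.imwrite('pics/c3.png',w)
```

```text
scene [array([385.5, 127.2]), array([407.5, 132.4])] up27 [array([386.6, 120.9]), array([408.9, 126.1])] x-25 [array([384.3, 123.9]), array([406., 129.])]
top [array([143.5, 323.3]), array([117.3, 310.1])] up27 [array([141. , 324.2]), array([114.4, 310.8])] x-25 [array([143.2, 332.2]), array([117., 319.])]
```

View pics/c3.png

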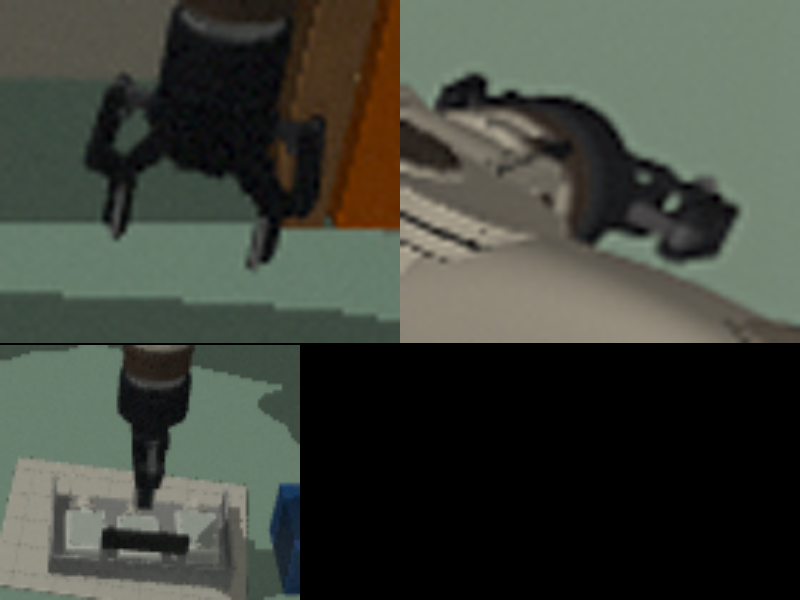

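```bash
python3 -m creep '[-0.001,0,0,0,0.06,-0.001,0,0,0,0.06,-0.001,0,0,0,0.06,-0.001,0,-0.02,0,0.06,-0.001,0,-0.04,0,0.06,-0.001,0,-0.055,0,0.06,-0.001,0,-0.061,0,0.06,-0.001,0,-0.061,0,0.06]'; python3 st.py;  python3 -m creep '[0,0,0,0,0.04,0,0,0,0,0.03,0,0,0,0,0.02,0,0,0,0,0.01,0,0,0,0,0,0,0,0,0,0,0,0,0,0,0]'; python3 st.py
```

```text
clock: 8.1
eef_pos: [0.5434, 0.2709, 0.0253]
tool_rot: [0.737, 0.675, 0.035, 0.008]
ft_force: [-0.2, -0.3, -0.4]
grip_width: 0.0597
grasp_force: 0.0
8.1 q [ 0.46   0.524 -0.068  0.906  0.004  2.12 ] p [0.543 0.271 0.025] z [ 0.063  0.035 -0.997] y [ 0.994 -0.09   0.06 ] tilt 4.145484694811673 w 0.05966735119432158 F [-0.229 -0.335 -0.437]
clock: 8.68
eef_pos: [0.5471, 0.2725, 0.0292]
tool_rot: [0.738, 0.674, 0.04, 0.009]
ft_force: [4.1, 0.1, 5.8]
grip_width: 0.0113
grasp_force: 59.0
8.68 q [ 0.46   0.52  -0.064  0.905  0.004  2.121] p [0.547 0.272 0.029] z [ 0.071  0.04  -0.997] y [ 0.994 -0.091  0.067] tilt 4.65911904678701 w 0.01131025201829363 F [4.149 0.092 5.837]
```

```bash
python3 -m creep '[0,0,0.003,0,0,0,0,0.01,0,0,0,0,0.02,0,0,0,0,0.035,0,0,0,0,0.05,0,0,0,0,0.065,0,0,0,0,0.08,0,0,0,0,0.09,0,0,0,0,0.097,0,0,0,0,0.1,0,0]'; python3 -m creep '[0,0,0.005,0,0,0,0,0.015,0,0,0,0,0.03,0,0,0,0,0.05,0,0,0,0,0.07,0,0,0,0,0.085,0,0,0,0,0.095,0,0,0,0,0.1,0,0,0,0,0.1,0,0,0,0,0.1,0,0]';python3 st.py; python3 crop.py c4.png 305 120 415 245 120 155 270 275
```

```text
clock: 9.52
eef_pos: [0.5448, 0.2715, 0.1279]
tool_rot: [0.737, 0.675, 0.037, 0.009]
ft_force: [1.1, 0.0, -4.8]
grip_width: 0.011
grasp_force: 58.5
clock: 10.35
eef_pos: [0.5445, 0.2714, 0.2264]
tool_rot: [0.737, 0.674, 0.036, 0.009]
ft_force: [-0.3, 1.3, -4.6]
grip_width: 0.0108
grasp_force: 58.5
10.35 q [0.46  0.388 0.264 1.372 0.004 2.12 ] p [0.545 0.271 0.226] z [ 0.065  0.037 -0.997] y [ 0.994 -0.09   0.062] tilt 4.294512712047557 w 0.010755832597050374 F [-0.307  1.251 -4.582]
```

View pics/c4.png

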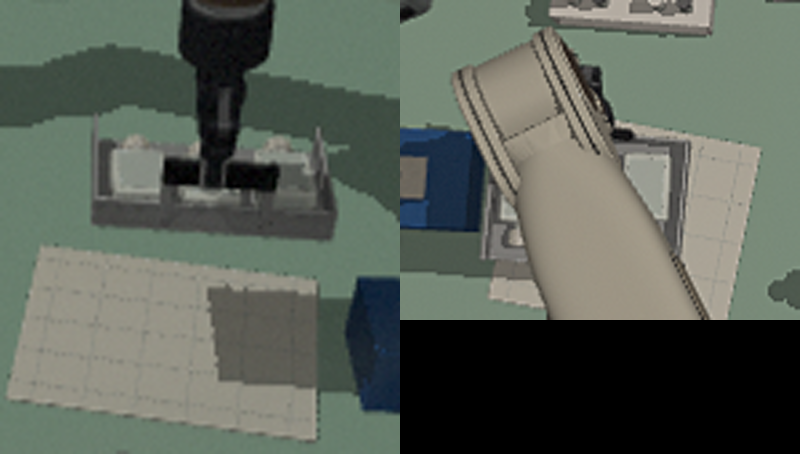

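```bash
python3 -m creep '[0,-0.003,0,0.01,0,0,-0.009,0,0.04,0,-0.001,-0.018,0,0.08,0,-0.002,-0.029,0,0.13,0,-0.003,-0.041,0,0.18,0,-0.004,-0.054,0,0.23,0,-0.005,-0.068,0,0.28,0,-0.006,-0.082,0,0.34,0,-0.007,-0.096,0,0.40,0,-0.008,-0.11,0,0.46,0]'; python3 -m creep '[-0.001,-0.014,0,0.06,0,-0.002,-0.028,0,0.12,0,-0.003,-0.042,0,0.18,0,-0.004,-0.056,0,0.24,0,-0.005,-0.07,0,0.3,0,-0.006,-0.084,0,0.36,0,-0.007,-0.098,0,0.42,0,-0.008,-0.112,0,0.48,0,-0.009,-0.126,0,0.54,0,-0.01,-0.14,0,0.6,0]'; python3 -m creep '[-0.001,-0.014,0,0.06,0,-0.002,-0.028,0,0.12,0,-0.003,-0.042,0,0.18,0,-0.004,-0.055,0,0.235,0,-0.005,-0.067,0,0.285,0,-0.006,-0.078,0,0.33,0,-0.007,-0.088,0,0.37,0,-0.008,-0.094,0,0.395,0,-0.008,-0.098,0,0.407,0,-0.008,-0.098,0,0.407,0]'; python3 st.py;python3 crop.py c5.png 150 80 350 260 190 150 430 300
```

```text
clock: 11.28
eef_pos: [0.5364, 0.1606, 0.2265]
tool_rot: [0.563, 0.826, 0.038, -0.0]
ft_force: [-0.1, 0.5, -3.8]
grip_width: 0.0109
grasp_force: 58.5
clock: 12.12
eef_pos: [0.5264, 0.0209, 0.2266]
tool_rot: [0.294, 0.955, 0.037, -0.012]
ft_force: [0.2, -0.6, -4.9]
grip_width: 0.011
grasp_force: 58.5
clock: 12.95
eef_pos: [0.5186, -0.0771, 0.2267]
tool_rot: [0.097, 0.995, 0.034, -0.019]
ft_force: [-0.0, 0.4, -3.2]
grip_width: 0.0107
grasp_force: 58.5
12.95 q [-0.187  0.319  0.166  1.461  0.063  0.005] p [ 0.519 -0.077  0.227] z [-0.031  0.07  -0.997] y [0.194 0.979 0.063] tilt 4.409599012242442 w 0.010676876745308742 F [-0.034  0.39  -3.227]
```

View pics/c5.png

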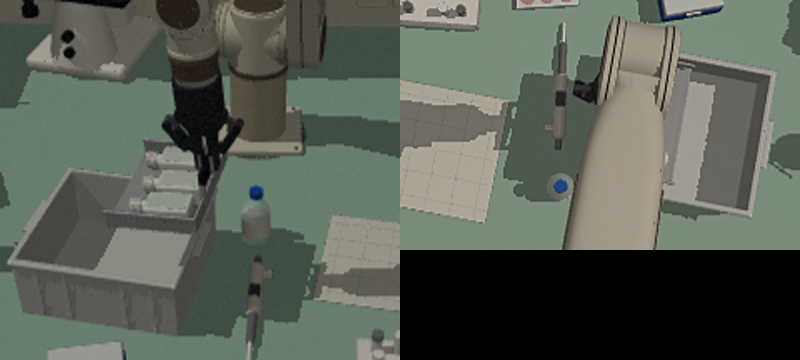

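```bash
python3 -m creep '[0,0,-0.005,0,0,0,0,-0.015,0,0,0,0,-0.028,0,0,0,0,-0.04,0,0,0,0,-0.05,0,0,0,0,-0.056,0,0,0,0,-0.06,0,0,0,0,-0.062,0,0,0,0,-0.062,0,0]'; for i in 1; do python3 -m creep '[0,0,-0.002,0,0,0,0,-0.004,0,0,0,0,-0.004,0,0]'; python3 -m creep '[0,0,-0.002,0,0,0,0,-0.003,0,0,0,0,-0.003,0,0]';python3 -m creep '[0,0,-0.002,0,0,0,0,-0.003,0,0,0,0,-0.003,0,0]'; done
```

```text
clock: 13.8
eef_pos: [0.5188, -0.0763, 0.1649]
tool_rot: [0.096, 0.995, 0.033, -0.019]
ft_force: [-0.1, -0.0, -4.1]
grip_width: 0.011
grasp_force: 58.5
clock: 14.05
eef_pos: [0.519, -0.0764, 0.1612]
tool_rot: [0.096, 0.995, 0.033, -0.018]
ft_force: [0.5, 0.5, -4.6]
grip_width: 0.0108
grasp_force: 58.5
clock: 14.3
eef_pos: [0.5187, -0.0764, 0.158]
tool_rot: [0.096, 0.995, 0.033, -0.019]
ft_force: [0.1, 0.3, -4.2]
grip_width: 0.0107
grasp_force: 58.5
clock: 14.55
eef_pos: [0.5187, -0.0764, 0.1549]
tool_rot: [0.096, 0.995, 0.033, -0.019]
ft_force: [-0.2, 0.3, -4.6]
grip_width: 0.0112
grasp_force: 58.5
```

```bash
for i in 1 ; do python3 -m creep '[0,0,-0.002,0,0,0,0,-0.003,0,0,0,0,-0.003,0,0]'; python3 -m creep '[0,0,-0.002,0,0,0,0,-0.003,0,0,0,0,-0.003,0,0]';python3 -m creep '[0,0,-0.002,0,0,0,0,-0.003,0,0,0,0,-0.003,0,0]'; done | grep -E 'eef|force'
```

```text
eef_pos: [0.5187, -0.0764, 0.1518]
ft_force: [0.8, 0.4, -4.2]
grasp_force: 58.5
eef_pos: [0.5187, -0.0764, 0.1489]
ft_force: [0.1, 0.5, -4.7]
grasp_force: 58.5
eef_pos: [0.5193, -0.0763, 0.1471]
ft_force: [-0.6, 0.0, 1.9]
grasp_force: 59.4
```

```bash
python3 -m creep '[0,0,0.001,0,0.011,0,0,0.001,0,0.014,0,0,0,0,0.018,0,0,-0.001,0,0.022,0,0,-0.002,0,0.026,0,0,-0.003,0,0.03,0,0,-0.004,0,0.035,0,0,-0.004,0,0.04,0,0,-0.004,0,0.044,0,0,-0.004,0,0.044]'; python3 st.py;python3 crop.py c6.png 170 110 290 260 190 150 430 300
```

```text
clock: 16.13
eef_pos: [0.5188, -0.0765, 0.1419]
tool_rot: [0.096, 0.995, 0.033, -0.019]
ft_force: [0.0, -1.6, -1.6]
grip_width: 0.0444
grasp_force: 0.8
16.13 q [-0.186  0.359 -0.     1.255  0.063  0.005] p [ 0.519 -0.076  0.142] z [-0.031  0.07  -0.997] y [0.193 0.979 0.063] tilt 4.377037603383418 w 0.04442200925118394 F [ 0.021 -1.636 -1.605]
```

View pics/c6.png

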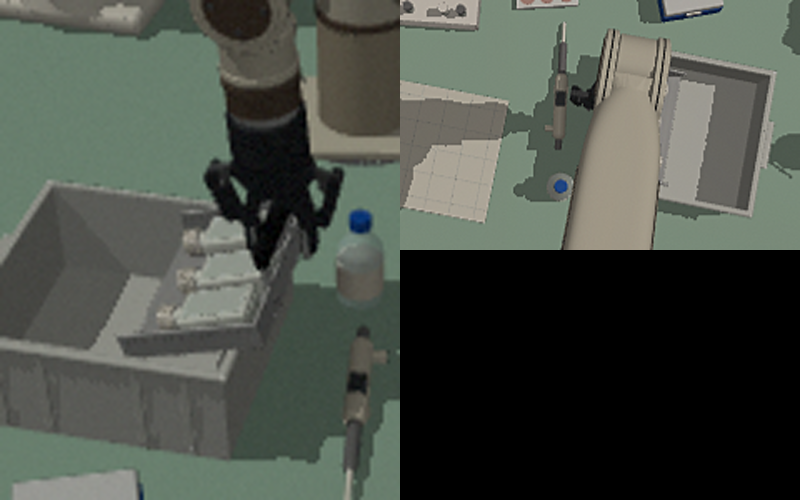

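```bash
python3 -m creep '[-0.0008,-0.004,-0.001,0,0.044,-0.0016,-0.008,-0.002,0,0.044,-0.0024,-0.012,-0.003,0,0.044,-0.0032,-0.016,-0.004,0,0.044,-0.004,-0.02,-0.005,0,0.044,-0.0048,-0.024,-0.006,0,0.044,-0.0056,-0.028,-0.007,0,0.044,-0.0064,-0.032,-0.008,0,0.044,-0.007,-0.036,-0.009,0,0.044,-0.0077,-0.039,-0.01,0,0.044]'; python3 st.py;python3 crop.py c7.png 170 110 290 260 190 150 430 300
```

```text
clock: 17.07
eef_pos: [0.5109, -0.1158, 0.1318]
tool_rot: [0.096, 0.995, 0.033, -0.019]
ft_force: [-0.1, -2.1, -1.1]
grip_width: 0.044
grasp_force: 0.6
17.07 q [-0.261  0.369 -0.013  1.237  0.06  -0.069] p [ 0.511 -0.116  0.132] z [-0.031  0.07  -0.997] y [0.193 0.979 0.063] tilt 4.397956512494835 w 0.04403512635656879 F [-0.051 -2.069 -1.078]
```

View pics/c7.png

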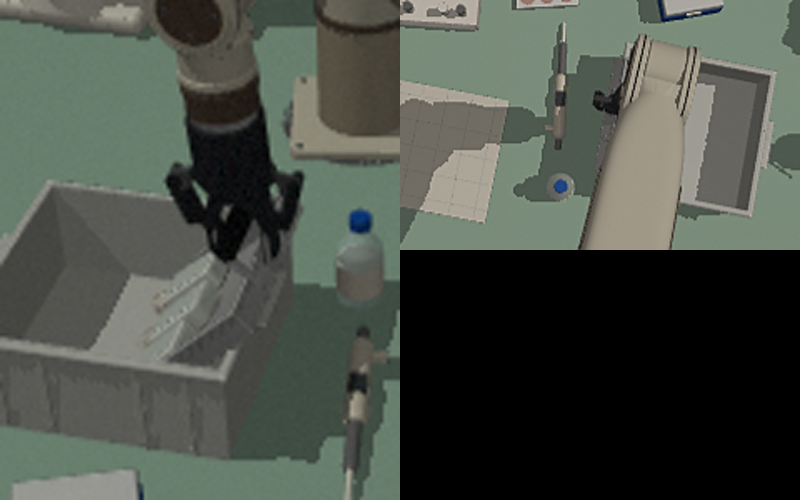

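```bash
cat > fl.py <<'E'
from h import *
np.set_printoptions(precision=3,suppress=True)
a=shot('scene');b=shot('top')
for t in('flask0','tray_lip','tray_handle','tray'):
    for n,c in(('scene',a),('top',b)):
        for r in bot.place_of(n,t):
            if r['score']>.3:
                p=np.array(r['centre'])*[560,420]; print(t,n,round(r['score'],2),p.round(1),'z.02:',atz(c,p,.02)[:2],'z.06',atz(c,p,.06)[:2],'z.12',atz(c,p,.12)[:2])
E
python3 fl.py; python3 -m creep '[0,0,0,0,0.044,0,0,0,0,0.044,0,0,0,0,0.044,0,0,0,0,0.044,0,0,0,0,0.044]'; python3 fl.py
```

```text
flask0 scene 0.53 [431.8 221.7] z.02: [0.525 0.551] z.06 [0.57 0.53] z.12 [0.636 0.499]
flask0 scene 0.52 [222.2 208.8] z.02: [ 0.461 -0.207] z.06 [ 0.508 -0.199] z.12 [ 0.578 -0.188]
tray_lip scene 0.86 [226.4 211.4] z.02: [ 0.475 -0.191] z.06 [ 0.522 -0.183] z.12 [ 0.591 -0.172]
tray_handle scene 0.67 [240.2 178.1] z.02: [ 0.27  -0.155] z.06 [ 0.324 -0.149] z.12 [ 0.406 -0.14 ]
tray_handle top 0.59 [329.8 220.6] z.02: [ 0.516 -0.152] z.06 [ 0.513 -0.148] z.12 [ 0.507 -0.142]
tray scene 0.59 [238.1 199.8] z.02: [ 0.408 -0.153] z.06 [ 0.457 -0.147] z.12 [ 0.53  -0.138]
tray top 0.67 [327.2 223.5] z.02: [ 0.507 -0.143] z.06 [ 0.503 -0.139] z.12 [ 0.498 -0.134]
clock: 18.08
eef_pos: [0.5112, -0.1154, 0.1322]
tool_rot: [0.096, 0.995, 0.033, -0.018]
ft_force: [-0.6, -1.1, -0.5]
grip_width: 0.0444
grasp_force: 0.5
flask0 scene 0.68 [226.9 206. ] z.02: [ 0.445 -0.192] z.06 [ 0.492 -0.184] z.12 [ 0.564 -0.173]
flask0 scene 0.65 [216.6 220.1] z.02: [ 0.523 -0.221] z.06 [ 0.568 -0.213] z.12 [ 0.635 -0.2  ]
flask0 scene 0.56 [226.3 200.2] z.02: [ 0.411 -0.197] z.06 [ 0.46 -0.19] z.12 [ 0.533 -0.178]
tray_lip scene 0.87 [227.9 207.8] z.02: [ 0.455 -0.187] z.06 [ 0.502 -0.18 ] z.12 [ 0.573 -0.169]
tray_lip top 0.45 [318.3 181.8] z.02: [ 0.648 -0.115] z.06 [ 0.641 -0.112] z.12 [ 0.631 -0.108]
tray_handle scene 0.87 [240.5 177.4] z.02: [ 0.266 -0.154] z.06 [ 0.32  -0.148] z.12 [ 0.401 -0.139]
tray_handle scene 0.67 [275.8 199.8] z.02: [ 0.407 -0.01 ] z.06 [ 0.455 -0.01 ] z.12 [ 0.529 -0.009]
tray_handle top 0.58 [325.9 220. ] z.02: [ 0.518 -0.139] z.06 [ 0.515 -0.135] z.12 [ 0.509 -0.13 ]
tray scene 0.6 [240.  199.7] z.02: [ 0.407 -0.146] z.06 [ 0.456 -0.14 ] z.12 [ 0.53  -0.132]
tray top 0.7 [358.5 232.3] z.02: [ 0.477 -0.246] z.06 [ 0.474 -0.24 ] z.12 [ 0.469 -0.232]
tray top 0.55 [326. 223.] z.02: [ 0.508 -0.139] z.06 [ 0.505 -0.135] z.12 [ 0.499 -0.13 ]
```

```bash
python3 -m creep '[-0.001,-0.004,-0.002,0,0.044,-0.0016,-0.008,-0.003,0,0.044,-0.0016,-0.008,-0.003,0,0.044,0,-0.001,-0.003,0,0.044,-0.0016,-0.008,-0.003,0,0.044,0,-0.001,-0.003,0,0.044,-0.0016,-0.008,-0.003,0,0.044,-0.0016,-0.008,-0.003,0,0.044]'; python3 fl.py|grep -E 'flask|lip'; python3 st.py
```

```text
clock: 19.25
eef_pos: [0.5095, -0.1243, 0.1292]
tool_rot: [0.096, 0.995, 0.033, -0.018]
ft_force: [1.1, -2.0, -0.1]
grip_width: 0.0439
grasp_force: 0.9
flask0 scene 0.68 [221.6 209.9] z.02: [ 0.467 -0.209] z.06 [ 0.514 -0.201] z.12 [ 0.584 -0.189]
flask0 scene 0.61 [215.7 222.8] z.02: [ 0.538 -0.223] z.06 [ 0.582 -0.214] z.12 [ 0.648 -0.201]
flask0 scene 0.6 [225.4 197.8] z.02: [ 0.397 -0.202] z.06 [ 0.446 -0.194] z.12 [ 0.52  -0.182]
flask0 scene 0.55 [213.7 217.2] z.02: [ 0.508 -0.233] z.06 [ 0.553 -0.224] z.12 [ 0.621 -0.211]
tray_lip scene 0.91 [225.2 210. ] z.02: [ 0.468 -0.196] z.06 [ 0.514 -0.188] z.12 [ 0.584 -0.177]
tray_lip scene 0.38 [194.6 275.3] z.02: [ 0.783 -0.261] z.06 [ 0.817 -0.251] z.12 [ 0.869 -0.236]
tray_lip top 0.58 [114.5 226.3] z.02: [0.502 0.565] z.06 [0.498 0.553] z.12 [0.493 0.534]
19.75 q [-0.275  0.372 -0.015  1.232  0.059 -0.084] p [ 0.51  -0.124  0.129] z [-0.03   0.07  -0.997] y [0.193 0.979 0.063] tilt 4.338460025248938 w 0.044028477824161194 F [-0.084 -2.724  2.018]
```

```bash
python3 -m creep '[0.0008,0.004,0.001,0,0.044,0.0016,0.008,0.002,0,0.044,0.0024,0.012,0.003,0,0.044,0.0032,0.016,0.004,0,0.044,0.004,0.02,0.005,0,0.044,0.004,0.02,0.005,0,0.044]'; python3 fl.py|grep -E 'flask|lip'; python3 st.py
```

```text
clock: 20.25
eef_pos: [0.5138, -0.102, 0.1343]
tool_rot: [0.095, 0.995, 0.034, -0.018]
ft_force: [0.9, -1.8, 0.6]
grip_width: 0.0441
grasp_force: 0.8
flask0 scene 0.57 [209.3 213.6] z.02: [ 0.488 -0.251] z.06 [ 0.534 -0.242] z.12 [ 0.603 -0.227]
flask0 scene 0.54 [219.5 192.8] z.02: [ 0.366 -0.227] z.06 [ 0.417 -0.219] z.12 [ 0.492 -0.206]
flask0 scene 0.44 [216.2 205.1] z.02: [ 0.44  -0.232] z.06 [ 0.488 -0.223] z.12 [ 0.559 -0.21 ]
flask0 scene 0.38 [276.6 200.3] z.02: [ 0.409 -0.007] z.06 [ 0.458 -0.007] z.12 [ 0.532 -0.006]
flask0 top 0.55 [354.3 230.6] z.02: [ 0.483 -0.232] z.06 [ 0.479 -0.227] z.12 [ 0.475 -0.219]
flask0 top 0.48 [359.2 211.7] z.02: [ 0.546 -0.25 ] z.06 [ 0.541 -0.244] z.12 [ 0.534 -0.235]
flask0 top 0.42 [347.4 249.8] z.02: [ 0.419 -0.208] z.06 [ 0.417 -0.203] z.12 [ 0.415 -0.196]
tray_lip scene 0.88 [219.3 200.8] z.02: [ 0.415 -0.223] z.06 [ 0.463 -0.215] z.12 [ 0.536 -0.202]
tray_lip scene 0.62 [221.9 192.3] z.02: [ 0.363 -0.219] z.06 [ 0.414 -0.21 ] z.12 [ 0.49  -0.198]
20.75 q [-0.237  0.366 -0.011  1.24   0.061 -0.046] p [ 0.514 -0.103  0.134] z [-0.03   0.07  -0.997] y [0.193 0.979 0.063] tilt 4.38396612624917 w 0.04386906046121837 F [-0.308 -1.684 -0.089]
```

```bash
python3 -m creep '[0.0008,0.004,0.001,0,0.044,0.0016,0.008,0.002,0,0.044,0.0024,0.012,0.003,0,0.044,0.0032,0.016,0.004,0,0.044,0.004,0.02,0.005,0,0.044,0.004,0.02,0.005,0,0.044]'; python3 fl.py|grep -E 'flask|lip'; python3 st.py
```

```text
clock: 21.25
eef_pos: [0.5175, -0.0823, 0.1393]
tool_rot: [0.096, 0.995, 0.034, -0.019]
ft_force: [-0.5, -1.8, -1.0]
grip_width: 0.0439
grasp_force: 0.7
flask0 scene 0.65 [220.4 195.2] z.02: [ 0.381 -0.222] z.06 [ 0.431 -0.214] z.12 [ 0.506 -0.201]
flask0 scene 0.6 [214.8 200.8] z.02: [ 0.415 -0.24 ] z.06 [ 0.463 -0.231] z.12 [ 0.536 -0.217]
flask0 scene 0.58 [207.7 213.4] z.02: [ 0.487 -0.257] z.06 [ 0.533 -0.248] z.12 [ 0.602 -0.233]
flask0 top 0.62 [353.4 250.5] z.02: [ 0.417 -0.228] z.06 [ 0.415 -0.222] z.12 [ 0.413 -0.214]
flask0 top 0.51 [358.1 233.4] z.02: [ 0.473 -0.245] z.06 [ 0.47  -0.239] z.12 [ 0.466 -0.23 ]
flask0 top 0.43 [361.8 215.2] z.02: [ 0.534 -0.259] z.06 [ 0.53  -0.253] z.12 [ 0.523 -0.243]
tray_lip scene 0.64 [216.8 193.5] z.02: [ 0.371 -0.237] z.06 [ 0.421 -0.228] z.12 [ 0.496 -0.215]
tray_lip scene 0.41 [211.8 211.9] z.02: [ 0.479 -0.244] z.06 [ 0.525 -0.234] z.12 [ 0.594 -0.22 ]
tray_lip top 0.7 [356.7 229.8] z.02: [ 0.485 -0.241] z.06 [ 0.482 -0.235] z.12 [ 0.477 -0.226]
21.75 q [-0.2    0.361 -0.004  1.249  0.063 -0.008] p [ 0.518 -0.084  0.139] z [-0.03   0.07  -0.997] y [0.193 0.979 0.063] tilt 4.37204485323622 w 0.044283504214484654 F [-1.739 -0.618  1.074]
```

```bash
python3 -m creep '[0.0008,0.004,0.001,0,0.044,0.0016,0.008,0.002,0,0.04,0.002,0.01,0.003,0,0.036,0.002,0.01,0.004,0,0.032,0.002,0.01,0.004,0,0.028,0.002,0.01,0.004,0,0.024,0.002,0.01,0.004,0,0.02,0.002,0.01,0.004,0,0.016,0.002,0.01,0.004,0,0.008,0.002,0.01,0.004,0,0.0]'; python3 -m creep '[0,0,0,0,0,0,0,0,0,0,0,0,0,0,0]'; python3 st.py;python3 fl.py
```

```text
clock: 22.58
eef_pos: [0.5199, -0.0741, 0.144]
tool_rot: [0.096, 0.995, 0.033, -0.018]
ft_force: [-0.8, -2.8, 3.8]
grip_width: 0.0106
grasp_force: 58.8
clock: 22.83
eef_pos: [0.5199, -0.074, 0.1439]
tool_rot: [0.096, 0.995, 0.033, -0.018]
ft_force: [-1.6, -2.9, 5.8]
grip_width: 0.011
grasp_force: 59.1
22.83 q [-0.181  0.357  0.003  1.258  0.062  0.011] p [ 0.52  -0.074  0.144] z [-0.029  0.069 -0.997] y [0.193 0.979 0.062] tilt 4.277168437435589 w 0.011027165009271244 F [-1.553 -2.947  5.763]
flask0 scene 0.57 [219.5 222.1] z.02: [ 0.534 -0.21 ] z.06 [ 0.578 -0.202] z.12 [ 0.644 -0.189]
flask0 scene 0.47 [222.7 191.4] z.02: [ 0.357 -0.216] z.06 [ 0.408 -0.208] z.12 [ 0.484 -0.195]
flask0 top 0.48 [356.8 194.1] z.02: [ 0.605 -0.244] z.06 [ 0.599 -0.238] z.12 [ 0.59  -0.229]
flask0 top 0.44 [348.3 256.4] z.02: [ 0.397 -0.211] z.06 [ 0.396 -0.206] z.12 [ 0.394 -0.198]
flask0 top 0.42 [344.1 238.9] z.02: [ 0.455 -0.198] z.06 [ 0.453 -0.193] z.12 [ 0.449 -0.186]
tray_lip scene 0.55 [217.7 190.2] z.02: [ 0.35  -0.236] z.06 [ 0.401 -0.227] z.12 [ 0.478 -0.214]
tray_lip top 0.64 [351.7 228.8] z.02: [ 0.488 -0.224] z.06 [ 0.485 -0.219] z.12 [ 0.48  -0.211]
tray_handle scene 0.61 [254.4 181. ] z.02: [ 0.289 -0.097] z.06 [ 0.343 -0.093] z.12 [ 0.423 -0.087]
tray_handle top 0.35 [362.5 227.2] z.02: [ 0.494 -0.26 ] z.06 [ 0.49  -0.254] z.12 [ 0.485 -0.245]
tray scene 0.7 [237.6 194.9] z.02: [ 0.378 -0.157] z.06 [ 0.428 -0.151] z.12 [ 0.503 -0.142]
tray scene 0.48 [220.5 192.6] z.02: [ 0.365 -0.224] z.06 [ 0.416 -0.215] z.12 [ 0.491 -0.202]
tray top 0.92 [330.1 221.6] z.02: [ 0.513 -0.153] z.06 [ 0.509 -0.149] z.12 [ 0.504 -0.143]
tray top 0.61 [278.3 140.5] z.02: [0.791 0.019] z.06 [0.781 0.019] z.12 [0.766 0.018]
```

```bash
python3 -m creep '[0,0,0.002,0,0,0,0,0.006,0,0,0,0,0.012,0,0,0,0,0.02,0,0,0,0,0.03,0,0,0,0,0.04,0,0,0,0,0.046,0,0,0,0,0.05,0,0,0,0,0.05,0,0]'; for i in 1 2 3 4; do python3 -m creep '[0,0,0,0,0]'|grep ft; done;python3 fl.py
```

```text
clock: 24.08
eef_pos: [0.5204, -0.0735, 0.1947]
tool_rot: [0.096, 0.995, 0.033, -0.017]
ft_force: [-0.0, 0.9, -4.1]
grip_width: 0.0109
grasp_force: 58.3
ft_force: [-0.1, -0.3, -3.7]
ft_force: [-0.0, 0.9, -2.9]
ft_force: [-0.7, -0.4, -3.8]
ft_force: [-0.2, 0.4, -3.5]
flask0 scene 0.49 [224.1 224.1] z.02: [ 0.544 -0.192] z.06 [ 0.588 -0.185] z.12 [ 0.654 -0.174]
flask0 top 0.61 [350.4 256.1] z.02: [ 0.398 -0.217] z.06 [ 0.397 -0.212] z.12 [ 0.395 -0.204]
tray_lip scene 0.55 [217.3 180.8] z.02: [ 0.29  -0.244] z.06 [ 0.343 -0.235] z.12 [ 0.423 -0.221]
tray_lip top 0.6 [354.  225.4] z.02: [ 0.5   -0.232] z.06 [ 0.496 -0.226] z.12 [ 0.491 -0.218]
tray_handle scene 0.92 [256.6 167. ] z.02: [ 0.192 -0.092] z.06 [ 0.249 -0.089] z.12 [ 0.335 -0.083]
tray_handle scene 0.32 [235.6 182.2] z.02: [ 0.298 -0.171] z.06 [ 0.351 -0.164] z.12 [ 0.431 -0.155]
tray_handle scene 0.32 [284.4 279.3] z.02: [0.797 0.02 ] z.06 [0.831 0.02 ] z.12 [0.883 0.019]
tray scene 0.83 [236.6 183.7] z.02: [ 0.308 -0.166] z.06 [ 0.36 -0.16] z.12 [ 0.439 -0.15 ]
```

```bash
python3 -m creep '[0,0.004,0.01,0,0,0,0.012,0.02,-0.04,0,0.001,0.024,0.03,-0.09,0,0.001,0.036,0.03,-0.15,0,0.002,0.05,0.03,-0.21,0,0.002,0.064,0.03,-0.27,0,0.003,0.078,0.03,-0.33,0,0.003,0.092,0.03,-0.39,0,0.004,0.106,0.03,-0.45,0,0.004,0.12,0.03,-0.51,0]'; python3 -m creep '[0.001,0.014,0,-0.06,0,0.001,0.028,0,-0.12,0,0.002,0.042,0,-0.18,0,0.002,0.056,0,-0.25,0,0.003,0.07,0,-0.32,0,0.003,0.084,0,-0.39,0,0.004,0.098,0,-0.46,0,0.004,0.11,0,-0.53,0,0.004,0.12,0,-0.6,0,0.004,0.13,0,-0.66,0]'; python3 -m creep '[0.001,0.012,0,-0.06,0,0.001,0.024,0,-0.12,0,0.002,0.036,0,-0.18,0,0.002,0.048,0,-0.24,0,0.003,0.058,0,-0.29,0,0.003,0.067,0,-0.34,0,0.004,0.073,0,-0.37,0,0.004,0.078,0,-0.397,0,0.004,0.078,0,-0.397,0,0.004,0.078,0,-0.397,0]'; python3 st.py; python3 fl.py; for i in 1 2 3 ; do python3 -m creep '[0,0,0,0,0]'|grep ft; done
python3 - <<'E'
from h import *
b=shot('top');a=shot('scene')
np.save('/tmp/b.npy',b['pixels'])
for n in('media_bottle','pipette','bin_rim','pad'): print(n,[(np.round(np.array(r['centre'])*[560,420],1),round(r['score'],2)) for r in bot.place_of('top',n)][:2])
E
```

```text
clock: 25.75
eef_pos: [0.5239, 0.0475, 0.2242]
tool_rot: [0.345, 0.938, 0.037, -0.009]
ft_force: [0.1, -0.5, -3.0]
grip_width: 0.0107
grasp_force: 58.5
clock: 26.58
eef_pos: [0.5276, 0.1775, 0.2242]
tool_rot: [0.63, 0.775, 0.038, 0.004]
ft_force: [0.4, -0.2, -3.9]
grip_width: 0.0108
grasp_force: 58.5
clock: 27.42
eef_pos: [0.5315, 0.2549, 0.2237]
tool_rot: [0.77, 0.637, 0.037, 0.011]
ft_force: [-0.1, -0.2, -3.5]
grip_width: 0.0111
grasp_force: 58.5
27.42 q [ 0.449  0.348  0.199  1.345 -0.003  2.207] p [0.531 0.255 0.224] z [ 0.07   0.03  -0.997] y [ 0.98  -0.187  0.063] tilt 4.384323724357277 w 0.011107209997230378 F [-0.07  -0.247 -3.505]
flask0 scene 0.83 [226.  209.3] z.02: [ 0.464 -0.193] z.06 [ 0.51  -0.186] z.12 [ 0.581 -0.175]
flask0 scene 0.55 [221.  188.2] z.02: [ 0.337 -0.225] z.06 [ 0.389 -0.216] z.12 [ 0.466 -0.203]
flask0 top 0.89 [345.7 256.8] z.02: [ 0.396 -0.202] z.06 [ 0.395 -0.197] z.12 [ 0.393 -0.19 ]
flask0 top 0.78 [343.7 215.3] z.02: [ 0.534 -0.198] z.06 [ 0.53  -0.194] z.12 [ 0.523 -0.187]
flask0 top 0.56 [344.4 241.3] z.02: [ 0.447 -0.199] z.06 [ 0.445 -0.194]
[... 218 characters left out ...]
andle scene 0.97 [360.3 166.1] z.02: [0.181 0.341] z.06 [0.238 0.328] z.12 [0.324 0.309]
tray_handle top 0.9 [194.3 210.9] z.02: [0.552 0.301] z.06 [0.547 0.294] z.12 [0.54  0.285]
tray_handle top 0.52 [155.1 252.9] z.02: [0.413 0.428] z.06 [0.411 0.419] z.12 [0.409 0.405]
tray scene 0.66 [356.1 169.5] z.02: [0.205 0.32 ] z.06 [0.262 0.308] z.12 [0.347 0.29 ]
tray scene 0.46 [208.4 188.3] z.02: [ 0.338 -0.274] z.06 [ 0.39  -0.263] z.12 [ 0.467 -0.247]
ft_force: [1.2, -0.9, -2.3]
ft_force: [0.0, 0.1, -3.2]
ft_force: [0.4, -0.3, -3.0]
media_bottle [(array([289.8, 265. ]), 0.75)]
pipette [(array([285.2, 201.6]), 0.65), (array([447.9, 241.2]), 0.18)]
bin_rim [(array([362.6, 228.9]), 0.8)]
pad []
```

```bash
python3 -m creep '[0,0,-0.01,0,0,0,0,-0.03,0,0,0,0,-0.055,0,0,0,0,-0.08,0,0,0,0,-0.105,0,0,0,0,-0.13,0,0,0,0,-0.15,0,0,0,0,-0.163,0,0,0,0,-0.17,0,0,0,0,-0.172,0,0]'; for i in 1; do python3 -m creep '[0,0,-0.002,0,0,0,0,-0.004,0,0,0,0,-0.006,0,0,0,0,-0.006,0,0]';python3 -m creep '[0,0,-0.002,0,0,0,0,-0.004,0,0,0,0,-0.004,0,0]';python3 -m creep '[0,0,-0.002,0,0,0,0,-0.003,0,0,0,0,-0.003,0,0]'; done | grep -E 'eef|ft'
```

```text
clock: 29.3
eef_pos: [0.5302, 0.2539, 0.049]
tool_rot: [0.77, 0.637, 0.035, 0.01]
ft_force: [0.3, -1.0, -2.4]
grip_width: 0.0105
grasp_force: 58.5
eef_pos: [0.5321, 0.2548, 0.0458]
ft_force: [-0.6, -0.6, -3.6]
eef_pos: [0.5314, 0.2545, 0.041]
ft_force: [-0.9, -1.5, -3.4]
eef_pos: [0.5313, 0.2545, 0.0379]
ft_force: [-0.3, -0.4, -3.0]
```

```bash
for i in 1; do python3 -m creep '[0,0,-0.002,0,0,0,0,-0.003,0,0,0,0,-0.003,0,0]';python3 -m creep '[0,0,-0.002,0,0,0,0,-0.003,0,0,0,0,-0.003,0,0]';python3 -m creep '[0,0,-0.002,0,0,0,0,-0.003,0,0,0,0,-0.003,0,0]'; done | grep -E 'eef|ft'
```

```text
eef_pos: [0.5314, 0.2545, 0.0348]
ft_force: [0.2, -0.1, -3.1]
eef_pos: [0.5322, 0.2547, 0.0328]
ft_force: [0.5, -1.0, 1.0]
eef_pos: [0.5333, 0.2546, 0.0306]
ft_force: [2.2, -2.7, 5.6]
```

```bash
for i in 1; do python3 -m creep '[0.0005,0,-0.001,0,0,0.001,0,-0.002,0,0,0.001,0,-0.002,0,0]';python3 -m creep '[0.0005,0,-0.001,0,0,0.001,0,-0.002,0,0,0.001,0,-0.002,0,0]';python3 -m creep '[0.0005,0,-0.001,0,0,0.001,0,-0.002,0,0,0.001,0,-0.002,0,0]'; done | grep -E 'eef|ft'
```

```text
eef_pos: [0.5341, 0.2546, 0.0288]
ft_force: [2.2, -3.5, 8.1]
eef_pos: [0.5348, 0.2545, 0.027]
ft_force: [1.7, -3.3, 9.7]
eef_pos: [0.535, 0.2546, 0.0265]
ft_force: [-3.7, -4.9, 19.3]
```

```bash
python3 -m creep '[0,0,0.001,0,0.009,0,0,0.001,0,0.013,0,0,0.001,0,0.016,0,0,0.001,0,0.02,0,0,0.001,0,0.026,0,0,0.001,0,0.034,0,0,0.001,0,0.044,0,0,0.001,0,0.06,0,0,0.001,0,0.06,0,0,0.001,0,0.06]'; python3 -m creep '[0,0,0.02,0,0.06,0,0,0.05,0,0.06,0,0,0.09,0,0.06,-0.03,-0.03,0.13,0,0.06,-0.06,-0.07,0.16,0,0.06,-0.1,-0.11,0.18,0,0.06,-0.13,-0.15,0.2,0,0.06,-0.16,-0.19,0.2,0,0.06,-0.19,-0.23,0.2,0,0.06,-0.22,-0.26,0.2,0,0.06]'; python3 -m creep '[0,-0.04,0,0,0.06,0,-0.04,0,0,0.06,0,-0.04,0,0,0.06]'
python3 - <<'E'
from h import *
np.set_printoptions(precision=3,suppress=True)
a=shot('scene');b=shot('top')
for t in 'tray tray_handle tray_lip tray_fl tray_fr tray_bl tray_br bin_rim media_bottle pipette flask0'.split():
    for n,c in(('scene',a),('top',b)):
        z={'tray_handle':.066,'bin_rim':.12,'tray_lip':.007,'flask0':.04}.get(t,.004)
        print(t,n,[(round(r['score'],2),(p:=np.array(r['centre'])*[560,420]).round(1),atz(c,p,z)[:2]) for r in bot.place_of(n,t) if r['score']>.4])
# dark bar pixels in top
im=b['pixels'].astype(int).sum(2)[190:235,165:235];ys,xs=np.where(im<110);print(len(xs))
if len(xs)>5:
    r=cv2.minAreaRect(np.c_[xs+165,ys+190].astype(np.float32));print(r)
    for q in cv2.boxPoints(r): print(atz(b,q,.07)[:2])
print(bot.get_obs()['clock'])
E
```

```text
clock: 32.47
eef_pos: [0.5345, 0.2546, 0.0241]
tool_rot: [0.77, 0.637, 0.037, 0.01]
ft_force: [0.3, -0.0, -0.6]
grip_width: 0.0603
grasp_force: 0.0
clock: 33.3
eef_pos: [0.3632, 0.0516, 0.2188]
tool_rot: [0.77, 0.637, 0.038, 0.011]
ft_force: [0.6, -1.5, 0.6]
grip_width: 0.0599
grasp_force: 0.0
clock: 33.55
eef_pos: [0.364, 0.0106, 0.2184]
tool_rot: [0.772, 0.634, 0.037, 0.011]
ft_force: [-0.6, 1.2, 0.7]
grip_width: 0.0604
grasp_force: 0.0
tray scene [(0.65, array([220. , 192.5]), array([ 0.344, -0.229]))]
tray top [(0.95, array([200.7, 239.8]), array([0.456, 0.281])), (0.51, array([357.1, 229.8]), array([ 0.486, -0.244]))]
tray_handle scene [(0.74, array([351.9, 212. ]), array([0.528, 0.258]))]
tray_handle top [(0.8, array([205.7, 216. ]), array([0.529, 0.256])), (0.41, array([170.4, 253. ]), array([0.41 , 0.368]))]
tray_lip scene [(0.68, array([354.8, 199.8]), array([0.388, 0.293]))]
tray_lip top [(0.89, array([195.1, 260.8]), array([0.386, 0.298]))]
tray_fl scene []
tray_fl top [(0.63, array([167.9, 254.8]), array([0.407, 0.389])), (0.44, array([288.4, 199.7]), array([ 0.59 , -0.01
[... 1055 characters left out ...]
24, -0.225]))]
media_bottle top []
pipette scene [(0.65, array([278.1, 235.6]), array([ 0.585, -0.001]))]
pipette top [(0.6, array([287.4, 200.4]), array([ 0.587, -0.011])), (0.44, array([197.3, 258.2]), array([0.395, 0.291]))]
flask0 scene [(0.75, array([223.6, 209.5]), array([ 0.488, -0.198])), (0.66, array([222. , 223.2]), array([ 0.562, -0.196]))]
flask0 top [(0.89, array([343.6, 239.9]), array([ 0.451, -0.194])), (0.8, array([347. , 256.3]), array([ 0.397, -0.204])), (0.56, array([344.6, 218.9]), array([ 0.52 , -0.199]))]
91
((204.5159912109375, 214.4119873046875), (29.784427642822266, 2.9516100883483887), 10.304845809936523)
[0.538 0.308]
[0.548 0.306]
[0.53  0.211]
[0.52  0.213]
34.75
```

```bash
python3 -c "
from workcell import bot
print(bot.job_done())"
```

```text
the job is handed in; nothing more can be done
None
```

The job is handed in: camera measurements show all three flasks in the bin, and the empty tray back flat near the middle of its pad and released. The bin and the two bystanders I re-checked (bottle, pipette) did not appear to move, and the final verdict was not shown to me.

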